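# Bring the cart wheel's valve round for the pump

### The arm

A 6-joint arm with a two-finger parallel gripper is mounted at the origin on the work surface. World frame = base frame: x ahead of the robot, y to its left, z up, the work surface at z = 0. Lengths are in m, angles in rad, forces in N, time in s.
With the tool pointing down it reaches from about 0.275 to 0.825 m from the base axis. Payload 5.2 kg.
Tool frame: the origin (TCP) lies between the finger pads; the fingertips stand 8 mm ahead of it and the grasp point (between the pads) lies 11 mm behind it; z points along the fingers, y is the line along which they close (so a half turn about z gives the same grasp; the last joint's range is limited). The gripper opens to 93 mm and grips with 3 to 60 N. Pads are 15 mm wide; open, the fingers measure 128 mm over their backs; the gripper's body (75 mm by 188 mm) begins 65 mm behind the grasp point.
Start: joints at [1.004, 0.259, 1.535, -0, 1.348, -0.203], TCP at [0.196, 0.514, 0.227] pointing down, gripper open.
Joint ranges: [-3.14, 3.14], [-0.91, 2.08], [0.19, 2.58], [-1.22, 4.36], [0.22, 2.71], [-3.12, 3.12]. Speed limits (rad/s): [2.57, 2.57, 3.14, 3.14, 3.14, 3.14].

### API

Orientations are given as a unit quaternion [w, x, y, z].
In Python, from workcell import robot gives the robot as it stands.
- The arm moves only by the tool drive_tool, never from a script. Its argument "rows" is a list that holds one entry, the list of rows, each a list of 7 numbers: the turn, a rotation vector about the tool's x, y, z in units of 8 degrees (1.0 is 8 degrees), then the shift along the tool's x, y, z in units of 50 mm (1.0 is 50 mm), then the finger opening in mm, from 0 to 93. In form: [[[ax, ay, az, dx, dy, dz, fingers], ...]]. A call has exactly 10 rows; each row is the pose to reach, as a shift and turn from the pose commanded when the call began, along the tool's axes at that moment; what a row does not reach only later rows make up. A row lasts 1/8 s, in which the tool goes at most 62.5 mm and 10.7 degrees, less where a joint would pass 70% of its speed; a pose out of reach is approached as far as the arm can. A call with a gripper value outside its range is refused whole. The fingers move at their own pace and stop on an object; the grip force is fixed at half the most. Time passes only in rows, so rows that repeat a pose let the fingers close, or fill a call up. It gives the time, the measured TCP pose, the force, the opening and the grip force at its end, in the units of the state.
- robot.get_state(): the state, without advancing time (a new reading comes with each control period).
- robot.get_image(name): name is "scene" or "top" or "wrist"; returns the picture (400x640x3 uint8, red, green, blue); there is no depth.
- robot.camera_params(name): a dict with "camera_matrix" (3x3 intrinsics, pixels), "distortion" ([k1, k2, p1, p2, k3] as OpenCV has them; the pictures are not rectified), "rvec" (rotation vector, rad) and "tvec" (3), from world to camera coordinates, as OpenCV has them. Camera axes: x right, y down, z forward; pixel columns grow to the right and rows downward; lengths in m; the calibration is good to about 2 mm. A picture is of the moment at which its call begins: read the wrist's pose just before it. camera_params takes no time and is no camera call; for the wrist camera it gives the pose at the moment of the call.
- robot.close_job(): hands the job in; it is judged then, once.
Trained networks look in the newest picture that a camera, given by its name, has taken for a name from the list of things; names that differ only in an ending like _2 or _b are one class to them, and where a whole thing is asked for, a point or a joint stands for the part that bears it (a point fixed in the world has none). Each returns a list of dicts, best first, with "p" (0 to 1); they miss things now and then, are a little off and sometimes report something else, mostly with a low value. They report only what shows in the picture. A call takes as long as a camera call.
- robot.silhouettes(camera, thing): "region" (400x640 bool, what is visible of it) and "bbox" ([centre column, centre row, width, height] in pixels, round what is visible of it).
The state is a dict: "t": time; "joint_pos": joint angles; "qvel": joint speeds; "joint_torque": joint torques, N m; "tcp_pos": TCP position; "tool_rot": TCP orientation; "force": force on the tool from outside, world axes, zero at the start; "wrist_torque": the same for the moment, N m; "grip_width": finger opening in m; "finger_force": force on a finger pad.
Only numpy, scipy, OpenCV 4.12 (cv2) and the standard library are available. Lean on these libraries where they do the work, as an engineer would, in place of code of your own. Each camera call takes 0.05 s, during which the arm holds its last target. There are 200 camera calls.

### The job

Get the garden-cart wheel on its tilted stand ready for the pump: the valve must end up at the lowest point of the wheel, its stem pointing straight up the wheel at the axle. Turn the wheel gently by its spokes, without flicking it: push one spoke part of the way with the fingers, draw them out while the valve still has a good way to go, then push the next spoke; do not push on the tyre or the valve stem. Pinch and lift nothing, leave the stand and the things around it where they are, and finish clear with the wheel at rest.

Things in the scene. Friction and masses are not known exactly. Their poses are not given: they have to be found in the camera images.
- stand: Grey steel stand, 6 kg, loose: base plate 250 x 300 x 10 mm and three legs behind the wheel, meeting in a socket behind the hub. Origin on the shelf surface straight below the wheel's centre; x horizontal, from the wheel's open front (robot's side) towards its back; y left seen from the robot; z up. The wheel leans back 40 degrees, top away from the robot, front facing the robot and up.
- axle (a point): Centre of the wheel, on the axle in the middle plane of the spokes, 165 mm above the shelf; fixed in the stand. The hub round it has 48 mm diameter and is 48 mm long; its nut and the axle end stand out to 40 mm in front of the middle plane.
- wheel: The turning wheel with grey moulded centre, origin at its centre. x axis = axle, pointing to the back, 40 degrees downwards; positive turn = clockwise seen from the robot. The valve lies along its own -z. Five radial spokes, 14 mm wide and thick, centred on the middle plane, at 36, 108, 180, 252, 324 degrees from the valve. Turns endlessly; bearing drag 0.12 N m (2 N at a spoke): stays where left.
- tyre: Black rubber tyre, part of the wheel: 290 mm outside diameter, 40 mm wide (20 mm each side of the middle plane), inner radius 105 mm. Origin and axes as the wheel. Not to be pushed.
- valve: Valve stem, 8 to 11 mm thick, 36 mm long, black root and brass tip, standing inwards from the rim towards the axle in the middle plane, in the middle of one of the windows. Origin at the wheel's centre, axes as the wheel. Not to be pushed.
- valve_tip (a point): Free tip of the valve stem, 57 mm from the wheel's centre, in the middle plane.
- jar_a: Closed amber glass jar with a screw lid, 72 mm diameter, 105 mm tall, standing beside the stand. Origin at the centre of its underside. Leave alone.
- jar_b: A second jar just like it. Leave alone.
- saucer: Terracotta saucer, 132 mm diameter, 24 mm tall. Origin at the centre of its underside. Leave alone.
- grater: Stainless steel box grater with a black handle, 80 x 100 mm, 205 mm tall, standing. Origin at the centre of its underside. Leave alone.
- rim: The grey rim ring of the wheel, inner radius 92 mm, 28 mm wide along the axle (14 mm each side of the middle plane). The five open windows between the spokes reach from the hub (radius 24 mm) to it. Its origin is on the axle 14 mm in front of the middle plane; it turns with the wheel.

How it is judged:
By the outcome, as a careful person would: the job done as asked, in the order asked, and still so for the second after the job is handed in, with the robot touching nothing.
It also fails if it takes over 69 s, if anything falls off the work surface, if the arm or the gripper's body presses on something with over 40 N, if the wrist force passes 120 N, or if a joint passes its speed limit or range.

## Working session

There is one attempt and no reset: what is moved stays moved. The work goes in short steps, Python scripts to look and compute and a tool call to move; the robot and the scene stay as the last step left them, time stands still between calls to the robot, and variables do not carry over. Pictures are saved under pics/ and viewed, at most 10 in all, crops included, and the job is handed in when it is done.

Besides the shell and the picture viewer there is one more tool, called after "Call:" as a command line: name --argument value ..., lists and objects as JSON in quotes. drive_tool: Moves the arm, as the interface text tells. Its arguments: {"type":"object","properties":{"rows":{"type":"array","items":{"type":"array","items":{"type":"array","items":{"type":"number"}}}}},"required":["rows"]}

```bash
mkdir -p pics; ls; cat > look.py <<'E'
import sys,cv2,json
from workcell import robot
import numpy as np
E
python3 - <<'E'
from look import *
for c in ["scene","top"]:
    im=robot.get_image(c); cv2.imwrite(f"pics/{c}0.png",im[:,:,::-1])
    p=robot.camera_params(c)
    R=cv2.Rodrigues(np.array(p['rvec']))[0]
    print(c,(-R.T@np.array(p['tvec']).ravel()).round(3),R[2].round(2),np.array(p['camera_matrix'])[0,0])
    for th in ["wheel","tyre","rim","valve","axle","stand","jar_a","saucer","grater","valve_tip"]:
        print(th,[(round(d['p'],2),np.round(d['bbox'],0).tolist()) for d in robot.silhouettes(c,th)[:3]])
print(robot.get_state())
E
```

```text
pics
scene [1.086 0.143 0.911] [-0.53 -0.12 -0.84] 362.8325232549439
wheel [(0.79, [319.0, 186.0, 114.0, 28.0])]
tyre [(0.7, [318.0, 188.0, 117.0, 26.0]), (0.29, [217.0, 239.0, 60.0, 63.0])]
rim [(0.64, [321.0, 182.0, 42.0, 1.0])]
valve [(0.69, [320.0, 189.0, 116.0, 23.0])]
axle [(0.79, [318.0, 223.0, 115.0, 100.0])]
stand [(0.6, [318.0, 222.0, 115.0, 104.0])]
jar_a [(0.66, [233.0, 192.0, 29.0, 44.0]), (0.63, [417.0, 251.0, 31.0, 36.0])]
saucer [(0.94, [402.0, 202.0, 46.0, 41.0])]
grater [(0.74, [215.0, 239.0, 60.0, 61.0])]
valve_tip []
top [0.432 0.027 1.158] [ 0.15  0.03 -0.99] 497.759087415714
wheel [(0.76, [336.0, 203.0, 147.0, 117.0])]
tyre [(0.79, [335.0, 202.0, 140.0, 117.0])]
rim [(0.62, [336.0, 209.0, 108.0, 85.0]), (0.56, [330.0, 199.0, 148.0, 129.0])]
valve []
axle [(0.67, [334.0, 199.0, 151.0, 129.0]), (0.43, [335.0, 204.0, 144.0, 113.0])]
stand [(0.96, [332.0, 200.0, 146.0, 135.0]), (0.16, [234.0, 258.0, 59.0, 60.0])]
jar_a [(0.7, [216.0, 184.0, 36.0, 41.0]), (0.66, [449.0, 212.0, 36.0, 32.0])]
saucer [(0.87, [235.0, 258.0, 57.0, 58.0])]
grater [(0.79, [439.0, 138.0, 60.0, 61.0])]
valve_tip [(0.53, [311.0, 192.0, 14.0, 12.0])]
{'t': 1.1, 'joint_pos': array([ 1.00416547e+00,  2.58569057e-01,  1.53499225e+00,  1.92911465e-05,
        1.34801335e+00, -2.02763415e-01]), 'qvel': array([ 2.00566507e-03,  1.18082590e-03, -8.72346353e-05,  2.45264813e-04,
       -6.91696891e-04,  6.80764532e-04]), 'joint_torque': array([ 6.64671497e-04, -4.37211728e+01, -2.84307790e+01,  7.20426394e-02,
        3.09194229e-02,  2.11859219e-05]), 'tcp_pos': array([0.19569565, 0.51401233, 0.22667253]), 'tool_rot': array([-5.34165532e-06,  1.80933812e-01,  9.83495275e-01,  1.18737706e-05]), 'force': array([ 0.20868046, -0.31919538,  0.98343638]), 'wrist_torque': array([-0.00902217,  0.04423674, -0.04933599]), 'finger_force': 0.0, 'grip_width': 0.0930674058415209}
```

```bash
python3 - <<'E'
import cv2
im=cv2.imread("pics/top0.png")[100:300,190:490]
cv2.imwrite("pics/top0c.png",cv2.resize(im,None,fx=2.6,fy=2.6,interpolation=cv2.INTER_CUBIC))
E
```

```text
(no output)
```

View pics/top0c.png

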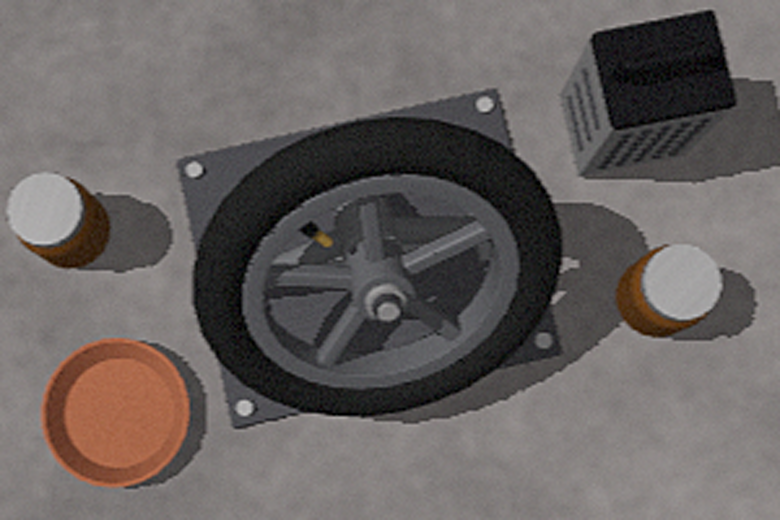

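View pics/scene0.png

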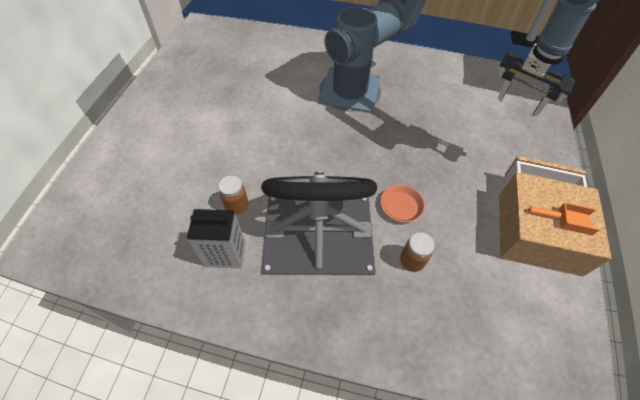

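```bash
cat > look.py <<'E'
import sys,cv2,json
from workcell import robot
import numpy as np
from scipy.optimize import least_squares
from scipy.spatial.transform import Rotation as Ro
def proj(p,X):
    return cv2.projectPoints(np.float64(X).reshape(-1,1,3),np.array(p['rvec']),np.array(p['tvec']),np.array(p['camera_matrix']),np.array(p['distortion']))[0].reshape(-1,2)
s,c=np.sin(np.radians(40)),np.cos(np.radians(40))
def frame(q): # q=x,y,yaw -> centre, a(axle back), y left, u up
    Rz=Ro.from_euler('z',q[2]).as_matrix()
    return np.array([q[0],q[1],.165]),Rz@[c,0,-s],Rz@[0,1,0],Rz@[s,0,c]
def pt(q,r,phi,d=0): # phi deg clockwise from bottom, d along axle
    C,a,y,u=frame(q); f=np.radians(np.atleast_1d(phi))[:,None]
    return C+d*a+r*(-u*np.cos(f)+y*np.sin(f))
E
python3 - <<'E'
from look import *
p=robot.camera_params("top")
px=lambda l: np.array(l,float)/2.6+[190,100]-0.3
corn=px([(178,161),(497,89),(562,355),(235,427)])  # BL(back left),BR,FR,FL
end=px([(388,310)])
# plate centre offset unknown (stand x): q = x,y,yaw, ox
def res(v):
    q=v[:3]; Rz=Ro.from_euler('z',q[2]).as_matrix()
    out=[]
    for (L,W) in [v[4:6]]:
        P=np.array([[L/2,W/2,.01],[L/2,-W/2,.01],[-L/2,-W/2,.01],[-L/2,W/2,.01]])+[v[3],0,0]
    X=P@Rz.T+[q[0],q[1],0]
    out=list((proj(p,X)-corn).ravel())+list(3*(proj(p,pt(q,0,0,-.038))-end).ravel())
    return out
r=least_squares(res,[.45,0,.2,0.05,.25,.30]); print(r.x.round(4),np.round(r.fun,1))
q=r.x[:3]; np.save("q.npy",q)
im=cv2.imread("pics/top0.png"); 
vt=px([(328,241)])[0]
# valve angle
ph=np.arange(0,360,.5); e=np.linalg.norm(proj(p,pt(q,.057,ph))-vt,axis=1); print("valve",ph[e.argmin()],e.min())
v=ph[e.argmin()]
big=cv2.resize(im,None,fx=4,fy=4,interpolation=cv2.INTER_CUBIC)
for R,d,col in [(.145,0,(0,255,0)),(.092,-.014,(0,0,255)),(.105,-.02,(255,255,0))]:
    cv2.polylines(big,[np.int32(proj(p,pt(q,R,np.arange(0,361,5),d))*4+2)],False,col,1)
for k in range(5):
    l=proj(p,np.vstack([pt(q,.026,v+36+72*k,-.007),pt(q,.09,v+36+72*k,-.007)]))*4+2
    cv2.line(big,*[tuple(int(t) for t in a) for a in l],(0,255,255),1)
cv2.imwrite("pics/ov0.png",big[500:1090,960:1740])
E
```

```text
[0.5772 0.0215 0.2427 0.0431 0.2481 0.2972] [ 0.1 -0.3 -0.3  0.3  0.  -0.2 -0.5  0.3  0.2 -0. ]
valve 145.0 0.1966143224016275
```

View pics/ov0.png

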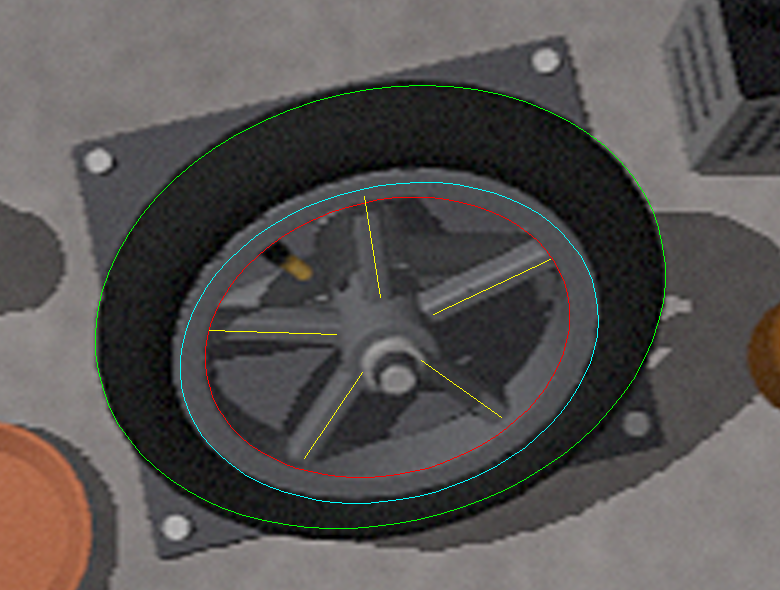

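```bash
cat >> look.py <<'E'
def toolrot(q,phi,sgn=1): # z along axle, y = sgn*radial at phi
    C,a,y,u=frame(q); r=sgn*(pt(q,1,phi)[0]-C)
    return Ro.from_matrix(np.c_[np.cross(r,a),r,a])
def cur():
    st=robot.get_state(); return np.array(st['tcp_pos']),Ro.from_quat(np.roll(st['tool_rot'],-1)),st
def cmd(P,R): # row needed for target
    p,R0,st=cur(); return np.r_[np.degrees((R0.inv()*R).as_rotvec())/8,R0.inv().apply(P-p)/.05].round(2)
E
python3 - <<'E'
from look import *
q=np.load("q.npy"); p,R0,st=cur()
print(R0.as_matrix().round(2))
w=robot.camera_params("wrist"); Rc=cv2.Rodrigues(np.array(w['rvec']))[0]
cc=-Rc.T@np.array(w['tvec']).ravel()
print("cam in tool",R0.inv().apply(cc-p).round(3)," axes in tool\n",(Rc@R0.as_matrix()).round(2), np.array(w['camera_matrix'])[0,0])
for sg in (1,-1):
  for phi in (160,180,200):
    R=toolrot(q,phi,sg); print(sg,phi,pt(q,.0,0,-.2)[0].round(3),cmd(pt(q,.0,0,-.2)[0],R))
E
```

```text
[[-0.93  0.36 -0.  ]
 [ 0.36  0.93  0.  ]
 [ 0.    0.   -1.  ]]
cam in tool [ 0.066  0.    -0.159]  axes in tool
 [[ 0.    1.   -0.  ]
 [-0.97  0.   -0.24]
 [-0.24  0.    0.97]] 286.1693477457926
1 160 [ 0.429 -0.015  0.294] [-5.02 -3.87  4.12 -8.12 -8.24 -1.34]
1 180 [ 0.429 -0.015  0.294] [-5.75 -3.01  6.45 -8.12 -8.24 -1.34]
1 200 [ 0.429 -0.015  0.294] [-6.38 -2.03  8.77 -8.12 -8.24 -1.34]
-1 160 [ 0.429 -0.015  0.294] [  4.97  -6.45 -16.63  -8.12  -8.24  -1.34]
-1 180 [ 0.429 -0.015  0.294] [  3.52  -6.72 -14.41  -8.12  -8.24  -1.34]
-1 200 [ 0.429 -0.015  0.294] [  2.17  -6.82 -12.15  -8.12  -8.24  -1.34]
```

```bash
python3 - <<'E'
from look import *
q=np.load("q.npy")
R=toolrot(q,180,1); P=pt(q,.0,0,-.15)[0]; print(P.round(3),cmd(P,R))
E
```

```text
[ 0.466 -0.006  0.261] [-5.75 -3.01  6.45 -8.75 -7.8  -0.7 ]
```

Call:
drive_tool --rows '[[[-0.6, -0.3, 0.6, -0.9, -0.8, -1.0, 0], [-1.2, -0.6, 1.3, -1.8, -1.6, -1.0, 0], [-1.7, -0.9, 1.9, -2.6, -2.3, -1.0, 0], [-2.3, -1.2, 2.6, -3.5, -3.1, -1.0, 0], [-2.9, -1.5, 3.2, -4.4, -3.9, -1.0, 0], [-3.5, -1.8, 3.9, -5.3, -4.7, -1.0, 0], [-4.0, -2.1, 4.5, -6.1, -5.5, -1.0, 0], [-4.6, -2.4, 5.2, -7.0, -6.2, -1.0, 0], [-5.2, -2.7, 5.8, -7.9, -7.0, -1.0, 0], [-5.75, -3.01, 6.45, -8.75, -7.8, -0.7, 0]]]'

```text
t: 2.35
tcp_pos: [0.4447, 0.0367, 0.2686]
tool_rot: [0.261, 0.556, 0.717, 0.331]
force: [0.4, 1.0, -1.3]
grip_width: 0.0011
finger_force: 0.0
```

```bash
python3 - <<'E'
from look import *
q=np.load("q.npy")
R=toolrot(q,180,1); P=pt(q,.0,0,-.15)[0]; print(P.round(3),cmd(P,R),cur()[2]['joint_pos'].round(2))
E
```

```text
[ 0.466 -0.006  0.261] [-0.02 -0.01  0.06 -0.93  0.01  0.25] [-0.82 -0.46  2.38  0.95  0.97 -1.54]
```

Call:
drive_tool --rows '[[[0, 0, 0.06, -0.2, 0, 0.05, 0], [0, 0, 0.06, -0.5, 0, 0.1, 0], [0, 0, 0.06, -0.93, 0, 0.25, 0], [0, 0, 0.06, -0.93, 0, 0.25, 0], [0, 0, 0.06, -0.93, 0, 0.25, 0], [0, 0, 0.06, -0.93, 0, 0.25, 0], [0, 0, 0.06, -0.93, 0, 0.25, 0], [0, 0, 0.06, -0.93, 0, 0.25, 0], [0, 0, 0.06, -0.93, 0, 0.25, 0], [0, 0, 0.06, -0.93, 0, 0.25, 0]]]'

```text
t: 3.6
tcp_pos: [0.4647, -0.004, 0.259]
tool_rot: [0.256, 0.559, 0.716, 0.332]
force: [-0.7, 1.0, 0.3]
grip_width: 0.0004
finger_force: 0.0
```

```bash
python3 - <<'E'
from look import *
q=np.load("q.npy")
R=toolrot(q,180,1); P=pt(q,.0,0,-.15)[0]; print(P.round(3),cmd(P,R),cur()[2]['joint_pos'].round(2))
w=robot.camera_params("wrist"); im=robot.get_image("wrist")[:,:,::-1].copy(); cv2.imwrite("pics/w1.png",im)
v=145
for Rr,d,col in [(.145,0,(0,255,0)),(.092,-.014,(0,0,255))]:
    cv2.polylines(im,[np.int32(proj(w,pt(q,Rr,np.arange(0,361,5),d)))],False,col,1)
for k in range(5):
    l=proj(w,np.vstack([pt(q,.026,v+36+72*k,-.007),pt(q,.09,v+36+72*k,-.007)]))
    cv2.line(im,*[tuple(int(t) for t in a) for a in l],(0,255,255),1)
cv2.imwrite("pics/w1o.png",im)
E
```

```text
[ 0.466 -0.006  0.261] [-0.06 -0.05 -0.01 -0.05  0.04 -0.02] [-0.89 -0.34  2.35  0.99  0.98 -1.65]
```

View pics/w1o.png

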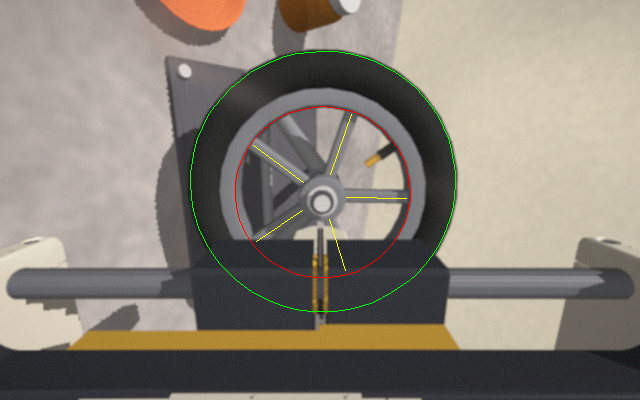

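```bash
python3 - <<'E'
import cv2
im=cv2.imread("pics/w1.png")[80:260,205:445]
cv2.imwrite("pics/w1c.png",cv2.resize(im,None,fx=3.3,fy=3.3,interpolation=cv2.INTER_CUBIC))
E
```

```text
(no output)
```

View pics/w1c.png

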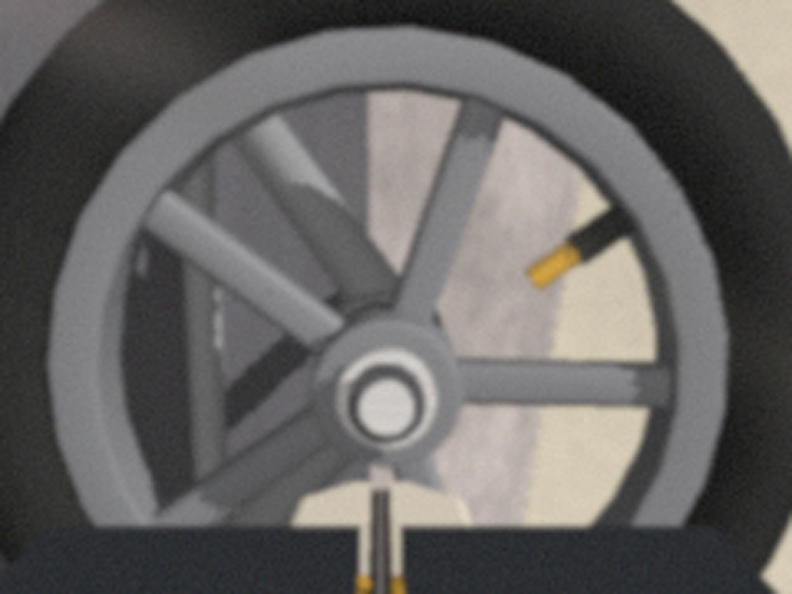

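```bash
cat >> look.py <<'E'
def angle_of(p,q,px,r=.057,d=0):
    ph=np.arange(-180,180,.25); e=np.linalg.norm(proj(p,pt(q,r,ph,d))-px,axis=1); return ph[e.argmin()],e.min()
E
python3 - <<'E'
from look import *
q0=np.load("q.npy")
w=robot.camera_params("wrist"); t=robot.camera_params("top")
W=lambda l: np.array(l,float).reshape(-1,2)/3.3+[205,80]-.35
T=lambda l: np.array(l,float).reshape(-1,2)/2.6+[190,100]-0.3
rim=W([(400,88),(560,143),(672,365),(100,350),(150,200),(250,120)])
sp=W([(640,385),(477,135),(165,208),(180,512)])
tip=W([(538,277)]); end=W([(386,407)]); tend=T([(388,310)]); ttip=T([(328,241)])
def res(v):
    q=v[:3]; f=v[3]; o=[]
    C=proj(w,pt(q,.092,np.arange(0,360,1),-.014))
    o+=list(np.linalg.norm(C[:,None]-rim[None],axis=2).min(0))
    o+=list((proj(w,pt(q,.057,f))-tip).ravel()); 
    for k,s_ in zip((1,-1,-2,-3),sp):   # spokes: 180ish,108,36,-36 
        a,b=proj(w,np.vstack([pt(q,.03,f-36+72*(k if k>0 else k+1),-.005),pt(q,.085,f-36+72*(k if k>0 else k+1),-.005)]))
        n=np.array([-(b-a)[1],(b-a)[0]])/np.linalg.norm(b-a); o.append(n@(s_-a))
    o+=list((proj(w,pt(q,0,0,-.04))-end).ravel()); o+=list((proj(t,pt(q,0,0,-.04))-tend).ravel()); o+=list((proj(t,pt(q,.057,f))-ttip).ravel())
    o.append((q[2]-q0[2])/.01)
    return o
r=least_squares(res,[*q0,145],x_scale=[.01,.01,.02,3],loss='soft_l1'); print(r.x.round(4)); print(np.round(res(r.x),1))
np.save("q1.npy",r.x[:3])
E
```

```text
[5.762000e-01 2.340000e-02 2.444000e-01 1.459882e+02]
[ 1.8  1.6  2.   0.5  0.9  0.9 -1.4  1.1 -1.1 -0.6  0.4  1.2  0.5 -0.4
 -0.7  1.2 -0.5  0.3  0.2]
```

```bash
cat >> look.py <<'E'
def plan(wps): # list of (r,phi,d)
    q=np.load("q1.npy")
    for r,f,d in wps: print((r,f,d),cmd(pt(q,r,f,d)[0],toolrot(q,f)).tolist())
E
python3 - <<'E'
from look import *
plan([(.058,218,-.07),(.058,218,-.03),(.058,218,.004)])
E
```

```text
(0.058, 218, -0.07) [-0.07, -0.02, 4.74, -0.73, 0.96, 1.56]
(0.058, 218, -0.03) [-0.07, -0.02, 4.74, -0.73, 0.97, 2.36]
(0.058, 218, 0.004) [-0.07, -0.02, 4.74, -0.74, 0.98, 3.04]
```

Call:
drive_tool --rows '[[[0, 0, 0.8, -0.1, 0.1, 0.2, 0], [0, 0, 1.6, -0.25, 0.3, 0.5, 0], [0, 0, 2.4, -0.4, 0.5, 0.8, 0], [0, 0, 3.2, -0.5, 0.7, 1.1, 0], [0, 0, 4.0, -0.65, 0.85, 1.4, 0], [-0.07, 0, 4.74, -0.73, 0.96, 1.5, 0], [-0.07, 0, 4.74, -0.73, 0.96, 1.56, 0], [-0.07, 0, 4.74, -0.73, 0.96, 1.56, 0], [-0.07, 0, 4.74, -0.73, 0.96, 1.56, 0], [-0.07, 0, 4.74, -0.73, 0.96, 1.56, 0]]]'

```text
t: 4.9
tcp_pos: [0.5612, -0.0171, 0.2448]
tool_rot: [0.137, 0.76, 0.494, 0.4]
force: [-0.1, 0.0, 0.3]
grip_width: 0.0007
finger_force: 0.0
```

```bash
python3 - <<'E'
from look import *
plan([(.058,218,-.07),(.058,218,.004)]); print(cur()[2]['joint_pos'].round(2))
cv2.imwrite("pics/w2.png",robot.get_image("wrist")[:,:,::-1])
E
```

```text
(0.058, 218, -0.07) [-0.0, -0.02, 0.0, 0.0, 0.0, -0.0]
(0.058, 218, 0.004) [-0.0, -0.02, 0.0, -0.0, 0.0, 1.48]
[-0.65 -0.08  2.21  1.13  0.73 -1.02]
```

View pics/w2.png

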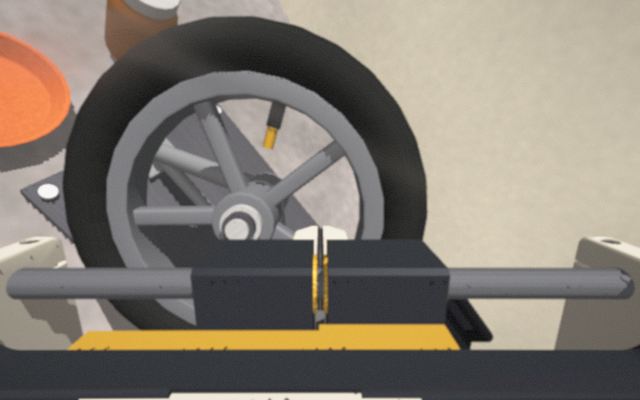

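Call:
drive_tool --rows '[[[0, 0, 0, 0, 0, 0.2, 0], [0, 0, 0, 0, 0, 0.4, 0], [0, 0, 0, 0, 0, 0.6, 0], [0, 0, 0, 0, 0, 0.8, 0], [0, 0, 0, 0, 0, 1.0, 0], [0, 0, 0, 0, 0, 1.2, 0], [0, 0, 0, 0, 0, 1.35, 0], [0, 0, 0, 0, 0, 1.48, 0], [0, 0, 0, 0, 0, 1.48, 0], [0, 0, 0, 0, 0, 1.48, 0]]]'

```text
t: 6.2
tcp_pos: [0.6163, -0.0032, 0.1972]
tool_rot: [0.137, 0.76, 0.494, 0.4]
force: [0.2, -0.4, -0.5]
grip_width: 0.0006
finger_force: 0.0
```

```bash
python3 - <<'E'
from look import *
plan([(.058,f,.004) for f in (214,210,206,202,199,196,193,190,187,184)])
E
```

```text
(0.058, 214, 0.004) [-0.01, -0.02, -0.5, 0.08, 0.0, -0.0]
(0.058, 210, 0.004) [-0.01, -0.02, -1.0, 0.16, -0.01, -0.0]
(0.058, 206, 0.004) [-0.0, -0.02, -1.5, 0.24, -0.02, -0.0]
(0.058, 202, 0.004) [-0.0, -0.02, -2.0, 0.32, -0.04, -0.0]
(0.058, 199, 0.004) [-0.0, -0.02, -2.38, 0.38, -0.06, -0.0]
(0.058, 196, 0.004) [-0.0, -0.02, -2.75, 0.43, -0.08, -0.0]
(0.058, 193, 0.004) [-0.0, -0.02, -3.13, 0.49, -0.1, -0.0]
(0.058, 190, 0.004) [-0.0, -0.02, -3.5, 0.54, -0.13, -0.0]
(0.058, 187, 0.004) [-0.0, -0.02, -3.88, 0.6, -0.16, -0.0]
(0.058, 184, 0.004) [-0.0, -0.02, -4.25, 0.65, -0.19, -0.0]
```

Call:
drive_tool --rows '[[[0, 0, -0.5, 0.08, 0, 0, 0], [0, 0, -1.0, 0.16, -0.01, 0, 0], [0, 0, -1.5, 0.24, -0.02, 0, 0], [0, 0, -2.0, 0.32, -0.04, 0, 0], [0, 0, -2.38, 0.38, -0.06, 0, 0], [0, 0, -2.65, 0.42, -0.07, 0, 0], [0, 0, -2.9, 0.46, -0.09, 0, 0], [0, 0, -3.2, 0.5, -0.11, 0, 0], [0, 0, -3.5, 0.54, -0.13, 0, 0], [0, 0, -3.8, 0.59, -0.15, 0, 0]]]'

```text
t: 7.45
tcp_pos: [0.6173, 0.0254, 0.2068]
tool_rot: [0.237, 0.603, 0.676, 0.35]
force: [-0.9, -3.1, -0.4]
grip_width: 0.0006
finger_force: 1.3
```

```bash
python3 - <<'E'
from look import *
plan([(.058,f,.004) for f in (187.6,)+tuple(range(185,155,-3))])
st=cur()[2]; print(st['force'],st['joint_pos'].round(2))
E
```

```text
(0.058, 187.6, 0.004) [0.0, -0.01, 0.01, 0.0, -0.01, -0.0]
(0.058, 185, 0.004) [0.0, -0.01, -0.31, 0.06, -0.01, -0.0]
(0.058, 182, 0.004) [0.0, -0.01, -0.69, 0.12, -0.02, -0.0]
(0.058, 179, 0.004) [0.01, -0.01, -1.06, 0.18, -0.02, -0.0]
(0.058, 176, 0.004) [0.01, -0.01, -1.44, 0.24, -0.03, -0.0]
(0.058, 173, 0.004) [0.01, -0.01, -1.81, 0.3, -0.05, -0.0]
(0.058, 170, 0.004) [0.01, -0.01, -2.19, 0.36, -0.06, -0.0]
(0.058, 167, 0.004) [0.01, -0.01, -2.56, 0.41, -0.08, -0.0]
(0.058, 164, 0.004) [0.01, -0.01, -2.94, 0.47, -0.11, -0.0]
(0.058, 161, 0.004) [0.01, -0.01, -3.31, 0.52, -0.13, -0.0]
(0.058, 158, 0.004) [0.01, -0.01, -3.69, 0.58, -0.16, -0.0]
[-0.87611108 -3.05074493 -0.38386962] [-0.44  0.08  2.18  1.33  0.52 -1.65]
```

Call:
drive_tool --rows '[[[0, 0, -0.35, 0.06, -0.01, 0, 0], [0, 0, -0.7, 0.12, -0.02, 0, 0], [0, 0, -1.06, 0.18, -0.02, 0, 0], [0, 0, -1.44, 0.24, -0.03, 0, 0], [0, 0, -1.81, 0.3, -0.05, 0, 0], [0, 0, -2.19, 0.36, -0.06, 0, 0], [0, 0, -2.56, 0.41, -0.08, 0, 0], [0, 0, -2.94, 0.47, -0.11, 0, 0], [0, 0, -3.31, 0.52, -0.13, 0, 0], [0, 0, -3.69, 0.58, -0.16, 0, 0]]]'

```text
t: 8.7
tcp_pos: [0.6078, 0.0537, 0.2041]
tool_rot: [0.319, 0.411, 0.808, 0.278]
force: [1.2, -2.9, 0.0]
grip_width: 0.0004
finger_force: 1.3
```

```bash
python3 - <<'E'
from look import *
plan([(.058,f,.004) for f in (158,)+tuple(range(155,125,-3))])
st=cur()[2]; print(st['force'],st['joint_pos'].round(2))
E
```

```text
(0.058, 158, 0.004) [0.01, -0.01, 0.01, 0.0, -0.01, -0.0]
(0.058, 155, 0.004) [0.01, -0.01, -0.37, 0.06, -0.01, -0.0]
(0.058, 152, 0.004) [0.02, -0.0, -0.74, 0.12, -0.02, -0.0]
(0.058, 149, 0.004) [0.02, -0.0, -1.12, 0.18, -0.03, -0.0]
(0.058, 146, 0.004) [0.02, -0.0, -1.49, 0.24, -0.04, -0.0]
(0.058, 143, 0.004) [0.02, -0.0, -1.87, 0.3, -0.05, -0.0]
(0.058, 140, 0.004) [0.02, -0.0, -2.24, 0.36, -0.07, -0.0]
(0.058, 137, 0.004) [0.02, -0.0, -2.62, 0.42, -0.09, -0.0]
(0.058, 134, 0.004) [0.02, -0.0, -2.99, 0.48, -0.11, -0.0]
(0.058, 131, 0.004) [0.02, -0.0, -3.37, 0.53, -0.14, -0.0]
(0.058, 128, 0.004) [0.02, -0.0, -3.74, 0.58, -0.17, -0.0]
[ 1.16527894e+00 -2.88439525e+00  2.81207617e-03] [-0.37  0.07  2.2   1.38  0.47 -2.16]
```

Call:
drive_tool --rows '[[[0, 0, -0.37, 0.06, -0.01, 0, 0], [0, 0, -0.74, 0.12, -0.02, 0, 0], [0, 0, -1.12, 0.18, -0.03, 0, 0], [0, 0, -1.49, 0.24, -0.04, 0, 0], [0, 0, -1.87, 0.3, -0.05, 0, 0], [0, 0, -2.24, 0.36, -0.07, 0, 0], [0, 0, -2.62, 0.42, -0.09, 0, 0], [0, 0, -2.99, 0.48, -0.11, 0, 0], [0, 0, -3.25, 0.51, -0.13, 0, 0], [0, 0, -3.4, 0.535, -0.14, 0, 0]]]'

```text
t: 9.95
tcp_pos: [0.5922, 0.0732, 0.1917]
tool_rot: [0.376, 0.209, 0.881, 0.196]
force: [1.2, -1.3, 0.7]
grip_width: 0.0004
finger_force: 1.3
```

```bash
python3 - <<'E'
from look import *
plan([(.058,131,.004),(.058,135,.004),(.058,135,-.03),(.058,135,-.07)])
st=cur()[2]; print(st['force'],st['joint_pos'].round(2))
E
```

```text
(0.058, 131, 0.004) [0.02, -0.0, 0.02, -0.01, -0.01, 0.0]
(0.058, 135, 0.004) [0.02, -0.0, 0.52, -0.09, -0.02, 0.0]
(0.058, 135, -0.03) [0.02, -0.0, 0.52, -0.09, -0.01, -0.68]
(0.058, 135, -0.07) [0.02, -0.0, 0.52, -0.09, -0.01, -1.48]
[ 1.22411432 -1.25466473  0.71449239] [-0.33  0.06  2.25  1.49  0.43 -2.73]
```

Back off the spoke slightly, then draw straight out.

Call:
drive_tool --rows '[[[0, 0, 0.25, -0.05, -0.01, 0, 0], [0, 0, 0.52, -0.09, -0.01, 0, 0], [0, 0, 0.52, -0.09, -0.01, -0.2, 0], [0, 0, 0.52, -0.09, -0.01, -0.4, 0], [0, 0, 0.52, -0.09, -0.01, -0.7, 0], [0, 0, 0.52, -0.09, -0.01, -1.0, 0], [0, 0, 0.52, -0.09, -0.01, -1.3, 0], [0, 0, 0.52, -0.09, -0.01, -1.5, 0], [0, 0, 0.52, -0.09, -0.01, -1.6, 0], [0, 0, 0.52, -0.09, -0.01, -1.6, 0]]]'

```text
t: 11.2
tcp_pos: [0.5348, 0.0554, 0.2447]
tool_rot: [0.368, 0.242, 0.873, 0.209]
force: [-0.3, 0.2, 0.5]
grip_width: 0.0002
finger_force: 0.0
```

```bash
python3 - <<'E'
from look import *
plan([(.058,175,-.075),(.058,218,-.07)])
w=robot.camera_params("wrist"); im=robot.get_image("wrist")[:,:,::-1].copy()
q=np.load("q1.npy")
v=79
for k in range(5):
    l=proj(w,np.vstack([pt(q,.026,v+36+72*k,-.005),pt(q,.09,v+36+72*k,-.005)]))
    cv2.line(im,*[tuple(int(t) for t in a) for a in l],(0,255,255),1)
cv2.polylines(im,[np.int32(proj(w,pt(q,.092,np.arange(0,361,5),-.014)))],False,(0,0,255),1)
cv2.circle(im,[int(t) for t in proj(w,pt(q,.057,v))[0]],3,(0,255,0),1)
cv2.imwrite("pics/w3.png",im)
E
```

```text
(0.058, 175, -0.075) [0.01, -0.01, 4.99, -0.76, -0.26, 0.02]
(0.058, 218, -0.07) [0.01, -0.02, 10.37, -1.16, -1.01, 0.12]
```

View pics/w3.png

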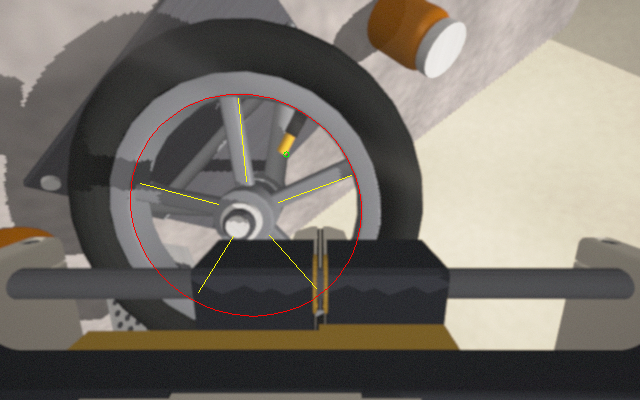

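Call:
drive_tool --rows '[[[0, 0, 1.2, -0.19, -0.02, 0, 0], [0, 0, 2.4, -0.38, -0.06, 0, 0], [0, 0, 3.6, -0.56, -0.14, 0, 0], [0, 0, 4.8, -0.73, -0.25, 0, 0], [0, 0, 6.0, -0.87, -0.38, 0, 0], [0, 0, 7.2, -0.99, -0.54, 0, 0], [0, 0, 8.4, -1.08, -0.71, 0, 0], [0, 0, 9.6, -1.14, -0.9, 0.05, 0], [0, 0, 10.5, -1.17, -1.05, 0.1, 0], [0, 0, 10.8, -1.17, -1.09, 0.1, 0]]]'

```text
t: 12.5
tcp_pos: [0.5599, -0.0211, 0.2426]
tool_rot: [0.124, 0.775, 0.47, 0.404]
force: [-0.8, 0.4, 0.5]
grip_width: 0.0004
finger_force: 0.0
```

```bash
python3 - <<'E'
from look import *
plan([(.058,221,-.07),(.058,221,.004)])
w=robot.camera_params("wrist"); im=robot.get_image("wrist")[:,:,::-1].copy()
q=np.load("q1.npy")
v=79
for k in range(5):
    l=proj(w,np.vstack([pt(q,.026,v+36+72*k,-.005),pt(q,.09,v+36+72*k,-.005)]))
    cv2.line(im,*[tuple(int(t) for t in a) for a in l],(0,255,255),1)
cv2.polylines(im,[np.int32(proj(w,pt(q,.092,np.arange(0,361,5),-.014)))],False,(0,0,255),1)
im2=robot.get_image("top")[:,:,::-1]
cv2.imwrite("pics/w4.png",np.hstack([cv2.resize(im[40:340,60:440],(399,315)),cv2.resize(im2[100:300,220:470],(394,315))]))
E
```

```text
(0.058, 221, -0.07) [-0.02, -0.02, -0.07, 0.04, 0.01, 0.0]
(0.058, 221, 0.004) [-0.02, -0.02, -0.07, 0.03, 0.01, 1.48]
```

View pics/w4.png

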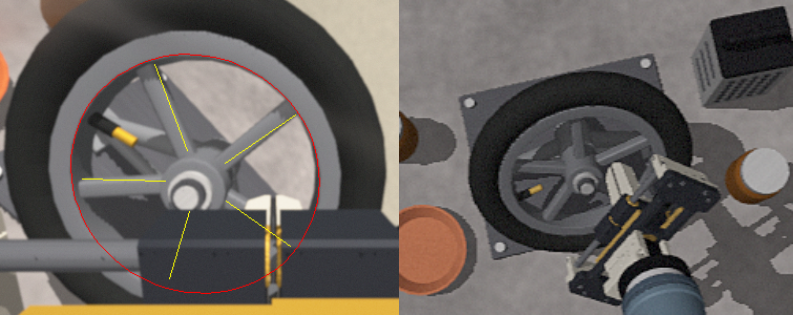

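Call:
drive_tool --rows '[[[0, 0, 0, 0.02, 0, 0.2, 0], [0, 0, 0, 0.03, 0, 0.4, 0], [0, 0, 0, 0.03, 0, 0.6, 0], [0, 0, 0, 0.03, 0, 0.8, 0], [0, 0, 0, 0.03, 0, 1.0, 0], [0, 0, 0, 0.03, 0, 1.2, 0], [0, 0, 0, 0.03, 0, 1.35, 0], [0, 0, 0, 0.03, 0, 1.48, 0], [0, 0, 0, 0.03, 0, 1.48, 0], [0, 0, 0, 0.03, 0, 1.48, 0]]]'

```text
t: 13.85
tcp_pos: [0.6152, -0.0058, 0.1967]
tool_rot: [0.125, 0.774, 0.471, 0.404]
force: [0.3, -0.1, -0.4]
grip_width: 0.0002
finger_force: 0.0
```

Call:
drive_tool --rows '[[[0, 0, -0.5, 0.08, 0, 0, 0], [0, 0, -1.0, 0.16, -0.01, 0, 0], [0, 0, -1.5, 0.24, -0.02, 0, 0], [0, 0, -2.0, 0.32, -0.04, 0, 0], [0, 0, -2.38, 0.38, -0.06, 0, 0], [0, 0, -2.65, 0.42, -0.07, 0, 0], [0, 0, -2.9, 0.46, -0.09, 0, 0], [0, 0, -3.2, 0.5, -0.11, 0, 0], [0, 0, -3.5, 0.54, -0.13, 0, 0], [0, 0, -3.8, 0.59, -0.15, 0, 0]]]'

```text
t: 15.1
tcp_pos: [0.6173, 0.0226, 0.2074]
tool_rot: [0.227, 0.623, 0.658, 0.357]
force: [-0.2, -3.1, 0.5]
grip_width: 0.0007
finger_force: 1.2
```

```bash
python3 - <<'E'
from look import *
plan([(.058,f,.004) for f in (191,161)])
print(cur()[2]['force'])
E
```

```text
(0.058, 191, 0.004) [0.0, -0.02, 0.01, -0.01, -0.02, 0.02]
(0.058, 161, 0.004) [0.01, -0.02, -3.74, 0.57, -0.17, 0.02]
[-0.17281281 -3.09751308  0.49295899]
```

Now at φ≈191, pushing. Two further 30° arcs minus a margin.

Call:
drive_tool --rows '[[[0, 0, -0.37, 0.06, -0.01, 0, 0], [0, 0, -0.74, 0.12, -0.02, 0, 0], [0, 0, -1.12, 0.18, -0.03, 0, 0], [0, 0, -1.49, 0.24, -0.04, 0, 0], [0, 0, -1.87, 0.3, -0.05, 0, 0], [0, 0, -2.24, 0.36, -0.07, 0, 0], [0, 0, -2.62, 0.42, -0.09, 0, 0], [0, 0, -2.99, 0.47, -0.12, 0, 0], [0, 0, -3.37, 0.53, -0.14, 0, 0], [0, 0, -3.74, 0.58, -0.17, 0, 0]]]'

```text
t: 16.35
tcp_pos: [0.6085, 0.0515, 0.2057]
tool_rot: [0.311, 0.432, 0.797, 0.287]
force: [1.6, -2.6, 0.9]
grip_width: 0.0005
finger_force: 1.2
```

Call:
drive_tool --rows '[[[0, 0, -0.37, 0.06, -0.01, 0, 0], [0, 0, -0.74, 0.12, -0.02, 0, 0], [0, 0, -1.12, 0.18, -0.03, 0, 0], [0, 0, -1.49, 0.24, -0.04, 0, 0], [0, 0, -1.87, 0.3, -0.05, 0, 0], [0, 0, -2.24, 0.36, -0.07, 0, 0], [0, 0, -2.62, 0.42, -0.09, 0, 0], [0, 0, -2.9, 0.46, -0.11, 0, 0], [0, 0, -3.05, 0.48, -0.12, 0, 0], [0, 0, -3.05, 0.48, -0.12, 0, 0]]]'

```text
t: 17.6
tcp_pos: [0.595, 0.07, 0.1955]
tool_rot: [0.364, 0.254, 0.87, 0.215]
force: [1.9, 0.6, 1.5]
grip_width: 0.0007
finger_force: 1.2
```

```bash
python3 - <<'E'
from look import *
plan([(.058,f,.004) for f in (136.6,122.5)])
st=cur()[2];print(st['force'],st['joint_pos'].round(2))
q=np.load("q1.npy")
for c in ("wrist","top"):
    w=robot.camera_params(c); im=robot.get_image(c)[:,:,::-1].copy(); cv2.imwrite(f"pics/raw5{c}.png",im)
    for d in robot.silhouettes(c,"valve")[:2]+robot.silhouettes(c,"valve_tip")[:2]: print(c,d['p'],d['bbox'])
    # brass pixels near predicted ring
    hsv=cv2.cvtColor(im,cv2.COLOR_BGR2HSV); m=(hsv[...,0]>12)&(hsv[...,0]<28)&(hsv[...,1]>140)&(hsv[...,2]>90)
    print(c,proj(w,pt(q,.066,[0,10,20])).round(1).tolist())
    x0=proj(w,pt(q,.064,8))[0]; ys,xs=np.nonzero(m); k=np.hypot(xs-x0[0],ys-x0[1])<25
    if k.any(): print(k.sum(),xs[k].mean(),ys[k].mean(),angle_of(w,q,[xs[k].mean(),ys[k].mean()],.064))
E
```

```text
(0.058, 136.6, 0.004) [0.03, -0.01, -0.01, -0.01, -0.01, 0.02]
(0.058, 122.5, 0.004) [0.03, -0.01, -1.78, 0.27, -0.05, 0.02]
[1.94718231 0.61719045 1.51321842] [-0.34  0.06  2.24  1.45  0.44 -2.6 ]
wrist 0.56 [114.0, 145.6, 66.0, 61.3]
wrist 0.71 [112.7, 147.9, 70.9, 62.9]
wrist [[121.8, 170.7], [135.5, 156.5], [152.2, 145.0]]
599 129.64440734557596 160.12520868113523 (np.float64(6.5), np.float64(5.237293614186447))
top [[339.0, 229.8], [333.6, 230.6], [328.2, 230.8]]
42 325.6904761904762 224.57142857142858 (np.float64(26.75), np.float64(5.310041458887764))
```

```bash
python3 - <<'E'
import cv2,numpy as np
a=cv2.imread("pics/raw5wrist.png")[70:270,50:330]; b=cv2.imread("pics/raw5top.png")[150:270,250:420]
a=cv2.resize(a,(784,560),interpolation=cv2.INTER_CUBIC)
cv2.imwrite("pics/w5.png",a)
E
```

```text
(no output)
```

View pics/w5.png

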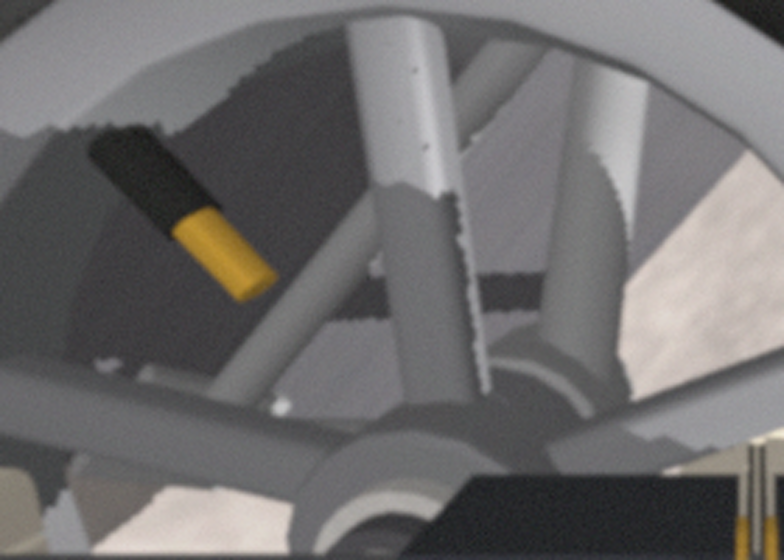

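```bash
cat > fit5.py <<'E'
from look import *
def fit(w,tip,stem,spokes,f0,q=np.load("q1.npy")):
    # spokes: list of (k, pts) with angle f+36+72k
    def line(r1,r2,f,d,off,P):
        a,b=proj(w,np.vstack([pt(q,r1,f,d),pt(q,r2,f,d)]))+off
        n=np.array([-(b-a)[1],(b-a)[0]])/np.linalg.norm(b-a); return list((np.array(P)-a)@n)
    def res(v):
        f=v[0]; off=v[1:]
        o=list(proj(w,pt(q,.057,f))[0]+off-tip)+line(.057,.09,f,0,off,stem)
        for k,P in spokes: o+=line(.03,.085,f+36+72*k,-.004,off,P)
        return o+list(off/6)
    r=least_squares(res,[f0,0,0],x_scale=[3,3,3]); print(r.x.round(2),np.round(r.fun,1)); return r.x[0]
E
python3 - <<'E'
from fit5 import *
w=robot.camera_params("wrist"); M=lambda l:np.array(l,float)/2.8+[50,70]-.3
fit(w,M([258,283]),M([(118,150),(195,222)]),[(0,M([(400,60),(432,330)])),(-1,M([(30,408),(260,455)])),(1,M([(745,385),(600,440)]))],8)
E
```

```text
[ 6.27 -0.3  -2.87] [ 1.2  0.4 -1.9 -0.9  5.  -0.7 -1.  -0.  -0.6 -1.6 -0.1 -0.5]
```

Call:
drive_tool --rows '[[[0, 0, 0.25, -0.05, -0.01, 0, 0], [0, 0, 0.52, -0.09, -0.01, 0, 0], [0, 0, 0.52, -0.09, -0.01, -0.2, 0], [0, 0, 0.52, -0.09, -0.01, -0.4, 0], [0, 0, 0.52, -0.09, -0.01, -0.7, 0], [0, 0, 0.52, -0.09, -0.01, -1.0, 0], [0, 0, 0.52, -0.09, -0.01, -1.3, 0], [0, 0, 0.52, -0.09, -0.01, -1.5, 0], [0, 0, 0.52, -0.09, -0.01, -1.6, 0], [0, 0, 0.52, -0.09, -0.01, -1.6, 0]]]'

```text
t: 19.15
tcp_pos: [0.5378, 0.0512, 0.2485]
tool_rot: [0.356, 0.286, 0.86, 0.228]
force: [0.0, 0.1, -0.4]
grip_width: 0.0005
finger_force: 0.0
```

```bash
python3 - <<'E'
from look import *
plan([(.0,180,-.15),(.058,140,-.075)])
q=np.load("q1.npy");print(cmd(pt(q,.02,270,-.17)[0],toolrot(q,180)).tolist())
E
```

```text
(0.0, 180, -0.15) [0.01, -0.01, 4.89, -0.0, -1.14, -1.46]
(0.058, 140, -0.075) [0.01, -0.01, -0.11, 0.02, 0.01, 0.04]
[0.01, -0.01, 4.89, -0.31, -1.39, -1.86]
```

Call:
drive_tool --rows '[[[0, 0, 0.5, 0, -0.1, -0.4, 0], [0, 0, 1.1, 0, -0.3, -0.8, 0], [0, 0, 1.8, 0, -0.5, -1.1, 0], [0, 0, 2.6, 0, -0.7, -1.4, 0], [0, 0, 3.4, -0.1, -1.0, -1.5, 0], [0, 0, 4.2, -0.2, -1.2, -1.6, 0], [0, 0, 4.89, -0.31, -1.3, -1.7, 0], [0, 0, 4.89, -0.31, -1.39, -1.86, 0], [0, 0, 4.89, -0.31, -1.39, -1.86, 0], [0, 0, 4.89, -0.31, -1.39, -1.86, 0]]]'

```text
t: 20.4
tcp_pos: [0.455, -0.0272, 0.2741]
tool_rot: [0.259, 0.558, 0.714, 0.334]
force: [0.4, -0.1, 0.1]
grip_width: 0.0005
finger_force: 0.0
```

```bash
python3 - <<'E'
from look import *
q=np.load("q1.npy"); w=robot.camera_params("wrist"); im=robot.get_image("wrist")[:,:,::-1].copy(); cv2.imwrite("pics/raw6.png",im); np.save("w6.npy",w,allow_pickle=True)
cv2.imwrite("pics/raw6t.png",robot.get_image("top")[:,:,::-1])
C=proj(w,pt(q,0,0))[0]; print(C,proj(w,pt(q,.057,0)))
x,y=int(C[0])-115,int(C[1])-120; print(x,y)
cv2.imwrite("pics/w6.png",cv2.resize(im[y:y+170,x:x+230],None,fx=3.4,fy=3.4,interpolation=cv2.INTER_CUBIC))
E
```

```text
[319.15347109 172.5060862 ] [[269.6986452  172.52548783]]
204 52
```

View pics/w6.png

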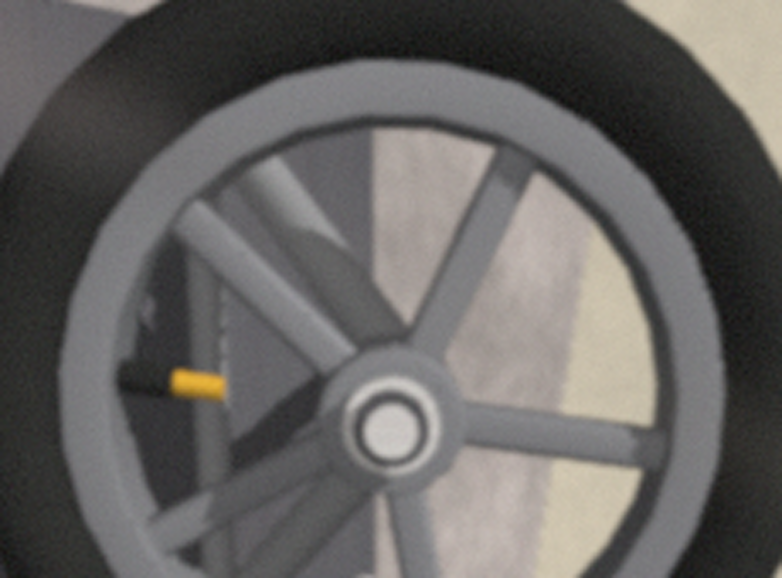

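```bash
python3 - <<'E'
from fit5 import *
w=np.load("w6.npy",allow_pickle=True).item(); M=lambda l:np.array(l,float)/3.4+[204,52]-.35
args=(w,M([226,387]),M([(125,376),(175,381)]),[(0,M([(345,355),(190,215)])),(1,M([(428,335),(515,165)])),(2,M([(470,420),(630,445)])),(-1,M([(320,455),(175,528)]))],8)
fit(*args)
im=cv2.imread("pics/raw6.png"); hsv=cv2.cvtColor(im,cv2.COLOR_BGR2HSV); m=np.uint8((hsv[...,0]>12)&(hsv[...,0]<28)&(hsv[...,1]>140)&(hsv[...,2]>90)); m[:,300:]=0
ys,xs=np.nonzero(m); k=np.abs(ys-165)<25; print(k.sum(),xs[k].mean(),ys[k].mean(),xs[k].max())
t=robot.camera_params("top"); im=cv2.imread("pics/raw6t.png"); hsv=cv2.cvtColor(im,cv2.COLOR_BGR2HSV)
m=(hsv[...,0]>12)&(hsv[...,0]<28)&(hsv[...,1]>110)&(hsv[...,2]>70); q=np.load("q1.npy")
ys,xs=np.nonzero(m); x0=proj(t,pt(q,.064,7))[0]; k=np.hypot(xs-x0[0],ys-x0[1])<14; print(x0,k.sum(), (xs[k].mean(),ys[k].mean()) if k.any() else '')
E
```

```text
[ 7.71  0.81 -0.4 ] [ 0.6  0.  -0.8 -0.3  1.8  0.2 -1.1  0.2 -0.4  0.7 -0.9  0.3  0.1 -0.1]
108 261.1388888888889 164.7314814814815 269
[335.20956079 229.76663349] 34 (np.float64(335.2352941176471), np.float64(229.85294117647058))
```

```bash
python3 - <<'E'
from look import *
plan([(.058,150,-.075)])
E
```

```text
(0.058, 150, -0.075) [0.01, -0.02, -3.75, 0.96, 1.0, 1.89]
```

Call:
drive_tool --rows '[[[0, 0, -0.5, 0.2, 0.2, 0.1, 0], [0, 0, -1.1, 0.4, 0.4, 0.3, 0], [0, 0, -1.8, 0.6, 0.6, 0.5, 0], [0, 0, -2.5, 0.8, 0.8, 0.8, 0], [0, 0, -3.2, 0.9, 0.9, 1.1, 0], [0, 0, -3.75, 0.96, 1.0, 1.4, 0], [0, 0, -3.75, 0.96, 1.0, 1.7, 0], [0, 0, -3.75, 0.96, 1.0, 1.89, 0], [0, 0, -3.75, 0.96, 1.0, 1.89, 0], [0, 0, -3.75, 0.96, 1.0, 1.89, 0]]]'

```text
t: 21.75
tcp_pos: [0.5445, 0.0449, 0.2521]
tool_rot: [0.337, 0.354, 0.834, 0.256]
force: [-0.2, -0.5, 0.3]
grip_width: 0.0003
finger_force: 0.0
```

```bash
python3 - <<'E'
from look import *
plan([(.058,150,-.075),(.058,150,.004)])
E
```

```text
(0.058, 150, -0.075) [0.01, -0.01, -0.0, 0.01, 0.0, 0.01]
(0.058, 150, 0.004) [0.01, -0.01, -0.0, 0.01, 0.0, 1.59]
```

Call:
drive_tool --rows '[[[0, 0, 0, 0.01, 0, 0.2, 0], [0, 0, 0, 0.01, 0, 0.4, 0], [0, 0, 0, 0.01, 0, 0.6, 0], [0, 0, 0, 0.01, 0, 0.8, 0], [0, 0, 0, 0.01, 0, 1.0, 0], [0, 0, 0, 0.01, 0, 1.2, 0], [0, 0, 0, 0.01, 0, 1.4, 0], [0, 0, 0, 0.01, 0, 1.58, 0], [0, 0, 0, 0.01, 0, 1.58, 0], [0, 0, 0, 0.01, 0, 1.58, 0]]]'

```text
t: 23.0
tcp_pos: [0.6029, 0.0603, 0.2007]
tool_rot: [0.337, 0.354, 0.834, 0.255]
force: [0.9, 0.0, -0.0]
grip_width: 0.0006
finger_force: 0.0
```

```bash
python3 - <<'E'
from look import *
plan([(.058,f,.004) for f in (150,147,144,141,138.5,136.5,134.5,132.5,130.5,129.0)]); print(cur()[2]['force'])
E
```

```text
(0.058, 150, 0.004) [0.01, -0.02, -0.0, -0.01, 0.0, 0.0]
(0.058, 147, 0.004) [0.01, -0.02, -0.38, 0.05, 0.0, 0.0]
(0.058, 144, 0.004) [0.01, -0.02, -0.75, 0.11, -0.0, 0.0]
(0.058, 141, 0.004) [0.01, -0.02, -1.13, 0.17, -0.01, 0.01]
(0.058, 138.5, 0.004) [0.01, -0.02, -1.44, 0.22, -0.02, 0.01]
(0.058, 136.5, 0.004) [0.01, -0.02, -1.69, 0.26, -0.03, 0.01]
(0.058, 134.5, 0.004) [0.01, -0.02, -1.94, 0.3, -0.04, 0.01]
(0.058, 132.5, 0.004) [0.01, -0.02, -2.19, 0.34, -0.05, 0.01]
(0.058, 130.5, 0.004) [0.01, -0.02, -2.44, 0.38, -0.06, 0.01]
(0.058, 129.0, 0.004) [0.01, -0.01, -2.63, 0.41, -0.07, 0.01]
[ 0.92702649  0.00331106 -0.01760886]
```

Call:
drive_tool --rows '[[[0, 0, -0.38, 0.05, 0, 0, 0], [0, 0, -0.75, 0.11, 0, 0, 0], [0, 0, -1.13, 0.17, -0.01, 0, 0], [0, 0, -1.44, 0.22, -0.02, 0, 0], [0, 0, -1.69, 0.26, -0.03, 0, 0], [0, 0, -1.94, 0.3, -0.04, 0, 0], [0, 0, -2.19, 0.34, -0.05, 0, 0], [0, 0, -2.44, 0.38, -0.06, 0, 0], [0, 0, -2.6, 0.405, -0.07, 0, 0], [0, 0, -2.6, 0.405, -0.07, 0, 0]]]'

```text
t: 24.25
tcp_pos: [0.5912, 0.0731, 0.1915]
tool_rot: [0.378, 0.197, 0.884, 0.19]
force: [0.6, -2.2, 1.8]
grip_width: 0.0007
finger_force: 1.1
```

```bash
python3 - <<'E'
from look import *
plan([(.058,129,.004)]); print(cur()[2]['force'])
E
```

```text
(0.058, 129, 0.004) [0.02, 0.0, -0.03, 0.02, -0.0, 0.01]
[ 0.64118354 -2.16299338  1.76432157]
```

Call:
drive_tool --rows '[[[0, 0, 0.25, -0.05, -0.01, 0, 0], [0, 0, 0.52, -0.09, -0.01, 0, 0], [0, 0, 0.52, -0.09, -0.01, -0.2, 0], [0, 0, 0.52, -0.09, -0.01, -0.4, 0], [0, 0, 0.52, -0.09, -0.01, -0.7, 0], [0, 0, 0.52, -0.09, -0.01, -1.0, 0], [0, 0, 0.52, -0.09, -0.01, -1.3, 0], [0, 0, 0.52, -0.09, -0.01, -1.5, 0], [0, 0, 0.52, -0.09, -0.01, -1.6, 0], [0, 0, 0.52, -0.09, -0.01, -1.6, 0]]]'

```text
t: 25.5
tcp_pos: [0.5341, 0.0558, 0.2448]
tool_rot: [0.37, 0.229, 0.877, 0.204]
force: [0.9, 0.1, 0.6]
grip_width: 0.0004
finger_force: 0.0
```

```bash
python3 - <<'E'
from look import *
q=np.load("q1.npy");print(cmd(pt(q,.02,270,-.17)[0],toolrot(q,180)).tolist())
E
```

```text
[0.01, -0.01, 5.83, -0.26, -1.44, -1.87]
```

Call:
drive_tool --rows '[[[0, 0, 0.6, 0, -0.1, -0.4, 0], [0, 0, 1.3, 0, -0.3, -0.8, 0], [0, 0, 2.1, 0, -0.5, -1.1, 0], [0, 0, 3.1, 0, -0.7, -1.4, 0], [0, 0, 4.1, -0.1, -1.0, -1.5, 0], [0, 0, 5.1, -0.2, -1.2, -1.6, 0], [0, 0, 5.83, -0.26, -1.35, -1.7, 0], [0, 0, 5.83, -0.26, -1.44, -1.87, 0], [0, 0, 5.83, -0.26, -1.44, -1.87, 0], [0, 0, 5.83, -0.26, -1.44, -1.87, 0]]]'

```text
t: 26.75
tcp_pos: [0.4549, -0.0274, 0.2739]
tool_rot: [0.259, 0.558, 0.714, 0.334]
force: [-0.2, 0.0, -0.6]
grip_width: 0.0004
finger_force: 0.0
```

```bash
python3 - <<'E'
from look import *
q=np.load("q1.npy"); w=robot.camera_params("wrist"); im=robot.get_image("wrist")[:,:,::-1].copy(); cv2.imwrite("pics/raw7.png",im)
it=robot.get_image("top")[:,:,::-1].copy(); t=robot.camera_params("top"); cv2.imwrite("pics/raw7t.png",it)
w6=np.load("w6.npy",allow_pickle=True).item()
def brass(im,p,g,rad,s=140,v=90):
    hsv=cv2.cvtColor(im,cv2.COLOR_BGR2HSV); m=(hsv[...,0]>12)&(hsv[...,0]<28)&(hsv[...,1]>s)&(hsv[...,2]>v)
    ys,xs=np.nonzero(m); x0=proj(p,pt(q,.064,g))[0]; k=np.hypot(xs-x0[0],ys-x0[1])<rad
    c=np.array([xs[k].mean(),ys[k].mean()]); pts=np.c_[xs[k],ys[k]]-c; d=np.linalg.svd(pts)[2][0]
    print(k.sum(),c.round(2),angle_of(p,q,c,.064),"axis",np.degrees(np.arctan2(d[1],d[0])).round(1))
brass(cv2.imread("pics/raw6.png"),w6,7.7,22); brass(cv2.imread("pics/raw6t.png"),t,7.7,14,110,70)
brass(im,w,0,22); brass(it,t,0,14,110,70)
# relative rotation: register raw6->raw7 of hub/spokes via polar unwrapping about projected axle
def polar(im,p):
    ph=np.arange(-180,180,.25); out=[]
    for r in np.arange(.045,.086,.004):
        xy=np.float32(proj(p,pt(q,r,ph,-.004))); out.append(cv2.remap(cv2.cvtColor(im,cv2.COLOR_BGR2GRAY),xy[:,0].reshape(1,-1),xy[:,1].reshape(1,-1),1)[0])
    return np.float32(out)
A=polar(cv2.imread("pics/raw6.png"),w6);B=polar(im,w)
print(proj(w,pt(q,0,0)),cur()[0].round(3))
# upper-side spoke centres & stem profile: print dark/bright edges in range 0..150
from scipy.ndimage import gaussian_filter1d
for nm,Q in(("6",A),("7",B)):
    best=[]
    for lo,hi in ((-15,25),(90,130),(160,200)):
        pass
ph=np.arange(-180,180,.25)
for lo,hi in ((90,135),(15,60)):
    sc=[]
    k=np.where((ph>=lo)&(ph<hi))[0]
    for s in range(0,60):
        sc.append(np.corrcoef(A[:,k].ravel(),B[:,k-s].ravel())[0,1])
    print((lo,hi),"turn",np.argmax(sc)*.25,max(sc))
E
```

```text
108 [261.14 164.73] (np.float64(7.75), np.float64(2.656768112244388)) axis 7.1
34 [335.24 229.85] (np.float64(7.0), np.float64(0.0900623200423074)) axis 88.6
112 [261.31 170.69] (np.float64(1.75), np.float64(2.458673410987985)) axis 4.5
34 [338.35 229.38] (np.float64(1.0), np.float64(0.15743236538055003)) axis 85.7
[[319.36622671 172.34070503]] [ 0.455 -0.027  0.274]
(90, 135) turn 5.5 0.9347694251285315
(15, 60) turn 5.75 0.9348271685375049
```

```bash
python3 - <<'E'
from look import *
plan([(.058,145,-.075)])
E
```

```text
(0.058, 145, -0.075) [0.01, -0.02, -4.38, 1.05, 0.95, 1.89]
```

Call:
drive_tool --rows '[[[0, 0, -0.6, 0.2, 0.2, 0.1, 0], [0, 0, -1.3, 0.4, 0.4, 0.3, 0], [0, 0, -2.1, 0.6, 0.6, 0.5, 0], [0, 0, -2.9, 0.8, 0.8, 0.8, 0], [0, 0, -3.7, 0.95, 0.9, 1.1, 0], [0, 0, -4.38, 1.05, 0.95, 1.4, 0], [0, 0, -4.38, 1.05, 0.95, 1.7, 0], [0, 0, -4.38, 1.05, 0.95, 1.89, 0], [0, 0, -4.38, 1.05, 0.95, 1.89, 0], [0, 0, -4.38, 1.05, 0.95, 1.89, 0]]]'

```text
t: 28.1
tcp_pos: [0.5418, 0.0485, 0.25]
tool_rot: [0.348, 0.317, 0.849, 0.24]
force: [0.5, -0.1, 0.8]
grip_width: 0.0005
finger_force: 0.0
```

Call:
drive_tool --rows '[[[0, 0, 0, 0, 0, 0.2, 0], [0, 0, 0, 0, 0, 0.4, 0], [0, 0, 0, 0, 0, 0.6, 0], [0, 0, 0, 0, 0, 0.8, 0], [0, 0, 0, 0, 0, 1.0, 0], [0, 0, 0, 0, 0, 1.2, 0], [0, 0, 0, 0, 0, 1.4, 0], [0, 0, 0, 0, 0, 1.58, 0], [0, 0, 0, 0, 0, 1.58, 0], [0, 0, 0, 0, 0, 1.58, 0]]]'

```text
t: 29.35
tcp_pos: [0.6005, 0.0635, 0.1989]
tool_rot: [0.348, 0.317, 0.849, 0.24]
force: [0.6, -0.5, -0.4]
grip_width: 0.0004
finger_force: 0.0
```

```bash
python3 - <<'E'
from look import *
plan([(.058,f,.004) for f in (145,142,139,136,133.5,131.5,130,129,128,127.5)]); print(cur()[2]['force'])
E
```

```text
(0.058, 145, 0.004) [0.01, -0.01, 0.0, 0.0, 0.01, 0.01]
(0.058, 142, 0.004) [0.01, -0.01, -0.37, 0.06, 0.0, 0.01]
(0.058, 139, 0.004) [0.01, -0.01, -0.75, 0.12, -0.0, 0.01]
(0.058, 136, 0.004) [0.01, -0.01, -1.12, 0.18, -0.01, 0.01]
(0.058, 133.5, 0.004) [0.01, -0.01, -1.44, 0.23, -0.02, 0.01]
(0.058, 131.5, 0.004) [0.01, -0.01, -1.69, 0.27, -0.03, 0.01]
(0.058, 130, 0.004) [0.01, -0.01, -1.87, 0.3, -0.03, 0.01]
(0.058, 129, 0.004) [0.01, -0.01, -2.0, 0.32, -0.04, 0.01]
(0.058, 128, 0.004) [0.01, -0.01, -2.12, 0.34, -0.05, 0.01]
(0.058, 127.5, 0.004) [0.01, -0.01, -2.19, 0.35, -0.05, 0.01]
[ 0.55618377 -0.49248317 -0.37529039]
```

Call:
drive_tool --rows '[[[0, 0, -0.37, 0.06, 0, 0, 0], [0, 0, -0.75, 0.12, 0, 0, 0], [0, 0, -1.12, 0.18, -0.01, 0, 0], [0, 0, -1.44, 0.23, -0.02, 0, 0], [0, 0, -1.69, 0.27, -0.03, 0, 0], [0, 0, -1.87, 0.3, -0.03, 0, 0], [0, 0, -2.0, 0.32, -0.04, 0, 0], [0, 0, -2.1, 0.335, -0.05, 0, 0], [0, 0, -2.18, 0.35, -0.05, 0, 0], [0, 0, -2.18, 0.35, -0.05, 0, 0]]]'

```text
t: 30.6
tcp_pos: [0.5901, 0.074, 0.1903]
tool_rot: [0.381, 0.184, 0.887, 0.185]
force: [0.5, 0.7, 4.0]
grip_width: 0.0005
finger_force: 1.3
```

Call:
drive_tool --rows '[[[0, 0, 0.25, -0.05, -0.01, 0, 0], [0, 0, 0.52, -0.09, -0.01, 0, 0], [0, 0, 0.52, -0.09, -0.01, -0.2, 0], [0, 0, 0.52, -0.09, -0.01, -0.4, 0], [0, 0, 0.52, -0.09, -0.01, -0.7, 0], [0, 0, 0.52, -0.09, -0.01, -1.0, 0], [0, 0, 0.52, -0.09, -0.01, -1.3, 0], [0, 0, 0.52, -0.09, -0.01, -1.5, 0], [0, 0, 0.52, -0.09, -0.01, -1.6, 0], [0, 0, 0.52, -0.09, -0.01, -1.6, 0]]]'

```text
t: 31.85
tcp_pos: [0.533, 0.0564, 0.2436]
tool_rot: [0.373, 0.217, 0.88, 0.198]
force: [-0.3, -0.7, -0.3]
grip_width: 0.0001
finger_force: 0.0
```

```bash
python3 - <<'E'
from look import *
q=np.load("q1.npy");print(cmd(pt(q,.02,270,-.17)[0],toolrot(q,180)).tolist())
E
```

```text
[0.01, -0.01, 6.04, -0.26, -1.44, -1.87]
```

Call:
drive_tool --rows '[[[0, 0, 0.6, 0, -0.1, -0.4, 0], [0, 0, 1.3, 0, -0.3, -0.8, 0], [0, 0, 2.1, 0, -0.5, -1.1, 0], [0, 0, 3.1, 0, -0.7, -1.4, 0], [0, 0, 4.1, -0.1, -1.0, -1.5, 0], [0, 0, 5.1, -0.2, -1.2, -1.6, 0], [0, 0, 6.04, -0.26, -1.35, -1.7, 0], [0, 0, 6.04, -0.26, -1.44, -1.87, 0], [0, 0, 6.04, -0.26, -1.44, -1.87, 0], [0, 0, 6.04, -0.26, -1.44, -1.87, 0]]]'

```text
t: 33.1
tcp_pos: [0.4553, -0.0275, 0.2742]
tool_rot: [0.259, 0.558, 0.714, 0.334]
force: [0.2, 0.3, 0.3]
grip_width: 0.0007
finger_force: 0.0
```

```bash
python3 - <<'E'
from look import *
q=np.load("q1.npy"); w=robot.camera_params("wrist"); im=robot.get_image("wrist")[:,:,::-1].copy()
it=robot.get_image("top")[:,:,::-1].copy(); t=robot.camera_params("top")
def brass(im,p,g,rad,s=140,v=90):
    hsv=cv2.cvtColor(im,cv2.COLOR_BGR2HSV); m=(hsv[...,0]>12)&(hsv[...,0]<28)&(hsv[...,1]>s)&(hsv[...,2]>v)
    ys,xs=np.nonzero(m); x0=proj(p,pt(q,.064,g))[0]; k=np.hypot(xs-x0[0],ys-x0[1])<rad
    c=np.array([xs[k].mean(),ys[k].mean()]); print(k.sum(),c.round(2),angle_of(p,q,c,.064))
brass(im,w,0,22); brass(it,t,0,14,110,70)
# did base plate / jars move? difference of static things against first top picture
a=cv2.imread("pics/top0.png")
for th in ("jar_a","saucer","grater","stand"): print(th,[np.round(d['bbox'],1).tolist() for d in robot.silhouettes("top",th)[:2]])
print(cur()[2]['force'])
E
```

```text
104 [261.12 172.1 ] (np.float64(0.25), np.float64(2.2908684494033316))
31 [339.29 229.39] (np.float64(-0.75), np.float64(0.3663111764663532))
jar_a [[446.0, 213.2, 39.2, 34.6], [214.4, 183.1, 37.8, 40.6]]
saucer [[234.3, 257.1, 57.1, 59.4]]
grater [[439.6, 138.0, 62.5, 62.8]]
stand [[331.8, 201.1, 146.8, 131.3]]
[-0.42741478 -0.248982    0.21711576]
```

Valve within about a degree of the bottom; everything else unmoved, and the gripper is clear (about 17 cm off the wheel).

```bash
python3 -c "
from workcell import robot
print(robot.close_job())"
```

```text
the job is handed in; nothing more can be done
None
```

The valve now sits at the bottom of the wheel, within about 1° by camera, turned there by two long pushes on successive spokes and two small corrective nudges on the second. The robot finished clear with the stand and surroundings unmoved, and I handed the job in at about 33 s.

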